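# Pair the long remote with the media hub

## Task

Pair the long remote with the white media hub on channel three: first slide the cover fully off the hub's infrared eye, then turn the dial clockwise to the three-dot mark, the middle one of the five. Then pick up the long remote, point its amber front lens at the middle of the eye from in front, about a hand's breadth (8 to 12 cm) away, and hold it steady on the eye for three seconds. Finally lay it face up and lengthwise in the middle of the rectangular marble slab without dropping it, leaving the dial and the cover as you set them and not disturbing the short remote, the pumpkin or the mug.

Things in the scene. Friction and masses are not known exactly. Their poses are not given: they have to be found in the camera images.
- hub: white plastic media hub, fixed to the table, 260 wide (y) and 85 high. Origin: centre on the table; its front faces its own -x (towards the robot), y points to the robot's left. Flat deck at height 85 from x = -30 to x = 80 mm; the front panel slopes down from there to the table at x = -100 mm (50 degrees from level)
- eye: infrared eye: round black window, 28 diameter, flush in the sloping panel at hub x = -65, y = 45, height 42.5 mm. Origin at its middle; x points straight out of the panel (forward towards the robot and 40 degrees up), y along the hub's y, z down the slope. Covered by the sliding cover at the start
- cover (a joint): grey sliding cover, a plate 50 wide and 48 high lying on the panel over the eye in two rails (6 mm proud): value in m, 0 = closed, 0.060 = fully open, growing as it is slid along the hub's -y. Light friction (about 1.2 N), stays where it is left
- cover_fin (a point): middle of the outer edge of the fin on the cover: the fin is a plate 8 thick (hub y), 30 wide along the slope, that stands out 38 mm from the panel (straight out of it) in the middle of the cover. It can be pushed from its side. Axes as eye
- dial (a joint): grey dial on the hub's deck, 52 diameter, with an upright grip bar across it, 46 long, 12 thick, top 30 mm over the deck; a black line on the bar and a nose mark its pointing end. Value in rad, grows clockwise from above; marks of 1 to 5 black dots lie at 0, 0.5, 1.0, 1.5, 2.0. At value v the pointer's direction is pi + 1.0 - v anticlockwise from the hub's x (at three dots: hub -x). Has friction
- dial_grip (a point): on the dial's axis, 2 mm under the top of its grip bar (28 mm over the deck, 113 mm over the table), at hub x = 25, y = -60 mm
- remote: the long remote control: black, 150 long (x), 42 wide (y), 22 thick (z), loose, about 120 g, lying face up (buttons up) on the fabric mat. Origin: centre of its underside; x points to the front end that bears the small amber lens and the big round button, z out of the button face
- emitter (a point): the amber lens on the long remote's front end, 78 mm ahead of the origin and 11 mm above the underside; axes as the remote's, the beam leaves along x
- slab: rectangular white marble slab, fixed, 200 long (x), 120 wide (y), 12 thick. Origin: centre of its underside
- mat: grey fabric mat, fixed, 200 (x) by 260 (y), 4 thick, on which both remotes lie. Origin: centre of its underside
- short_remote: bystander: the short black remote, 95 by 36 by 22, otherwise like the long one; origin centre of underside
- pumpkin: bystander: small orange pumpkin, 100 diameter, 85 high; origin centre of underside
- mug: bystander: white mug, 80 diameter, 90 high, on a square marble coaster; origin centre of underside
Mind the look-alikes: they are no part of the job. Leave any turquoise look-alike of the slab alone. Leave any pink look-alike of the remote alone.

How it is judged:
By the outcome, as a careful person would: the job done as asked, in the order asked, and still so for the second after the job is handed in, with the robot touching nothing.
It also fails if it takes over 64 s, if anything falls off the work surface, if the arm or the gripper's body presses on something with over 40 N, if the wrist force passes 120 N, or if a joint passes its speed limit or range.

## Robot

A 7-joint arm with a two-finger parallel gripper is mounted at the origin on the work surface. World frame = base frame: x ahead of the robot, y to its left, z up, the work surface at z = 0. Lengths are in m, angles in rad, forces in N, time in s.
With the tool pointing down it reaches from about 0.4 to 0.85 m from the base axis. Payload 10.4 kg.
Tool frame: the origin (TCP) lies at the very end of the fingers, on their centre line; the grasp point (between the pads) lies 19 mm behind it (manip.grip_point_offset is the distance from the TCP to the grasp point, in m); z points along the fingers, y is the line along which they close (so a half turn about z gives the same grasp; the last joint's range is limited). The gripper opens to 85 mm and grips with 20 to 120 N. Pads are 22 mm wide; open, the fingers measure 114 mm over their backs; the gripper's body (76 mm by 85 mm) begins 54 mm behind the grasp point. The pads swing forward as they close: fully open they stand 13 mm farther back than shut.
Start: joints at [-1.338, 0.332, -0.065, 1.46, 0.022, 1.35, -0.088], TCP at [0.158, 0.605, 0.231] pointing down, gripper open.
Joint ranges: [-2.6, 2.6], [-0.5, 2.12], [-1.47, 1.34], [0.16, 2.42], [-1.27, 4.41], [0.06, 2.06], [-2.6, 2.6]. Speed limits (rad/s): [2.22, 2.22, 2.79, 2.79, 3.14, 3.14, 3.14].

## Interface

Orientations are given as a unit quaternion [x, y, z, w].
In Python, from workcell import manip gives the robot as it stands. The module is installed in compiled form; this text tells all that it offers.
- The arm moves only by the tool step_arm, never from a script. Its argument "moves" is a list of rows, each a list of 7 numbers: the closure, from 0 (fully open) to 1 (shut), then the shift along the world's x, y, z in mm, then the turn, a rotation vector about the world's x, y, z in rad. In form: [[grip, tx, ty, tz, ax, ay, az], ...]. A call has 1 to 10 rows; each row is the pose to reach, as a shift and turn from the pose commanded when the call began; what a row does not reach only later rows make up. A row lasts 1/10 s, in which the tool goes at most 50 mm and 8.59 degrees, less where a joint would pass 70% of its speed; a pose out of reach is approached as far as the arm can. A call with a gripper value outside its range is refused whole. The fingers move at their own pace and stop on an object; "grip_force" is the grip in N (left out, the last holds). Time passes only in rows, so rows that repeat a pose let the fingers close. It gives the time, the measured TCP pose, the force, the opening and the grip force at its end, in the units of the state.
- manip.get_obs(): the state, without advancing time (a new reading comes with each control period).
- manip.camera(name): name is "side" or "top" or "wrist"; returns a dict with "image" (480x640x3 uint8, blue, green, red), "K" (3x3 intrinsics, pixels), "rvec" (rotation vector, rad) and "tvec" (3), from world to camera coordinates, as OpenCV has them; the wrist camera has in their place "mount" (4x4, takes a point from camera to tool coordinates, whose origin is the TCP and whose axes are the flange's). Camera axes: x right, y down, z forward; pixel columns grow to the right and rows downward; lengths in m; the calibration is good to about 2 mm. The wrist camera is an equidistant fisheye: a pixel r from the principal point sees the ray r / f radians off the axis. A picture is of the moment at which its call begins: read the wrist's pose just before it. There is no depth.
- manip.hand_in(): hands the job in; it is judged then, once.
The state is a dict: "clock": time; "joint_pos": joint angles; "joint_velocities": joint speeds; "tau": joint torques, N m; "position": TCP position; "ee_rot": TCP orientation; "ft_force": force on the tool from outside, world axes, zero at the start; "torque": the same for the moment, N m; "grip_width": opening from 0.0 (shut) to 1.0 (fully open); "grasp_force": force on a finger pad.
Only numpy, scipy, OpenCV 4.12 (cv2) and the standard library are available. Lean on these libraries where they do the work, as an engineer would, in place of code of your own. Each camera call takes 0.05 s, during which the arm holds its last target. There are 200 camera calls.

## Working session

There is one attempt and no reset: what is moved stays moved. The work goes in short steps, Python scripts to look and compute and a tool call to move; the robot and the scene stay as the last step left them, time stands still between calls to the robot, and variables do not carry over. Pictures are saved under pics/ and viewed, at most 10 in all, crops included, and the job is handed in when it is done.

Besides the shell and the picture viewer there is one more tool, called by a JSON object that holds its "name" and its "arguments", one argument or row to a line. step_arm: Moves the arm, as the interface text tells. Its arguments: {"type":"object","properties":{"moves":{"type":"array","items":{"type":"array","items":{"type":"number"}}},"grip_force":{"type":"number"}},"required":["moves"]}

```bash
mkdir -p pics; python3 - <<'E'
from workcell import manip
import cv2,numpy as np,pickle
o=manip.get_obs();print({k:np.round(v,3) for k,v in o.items()},manip.grip_point_offset)
d={}
for n in("top","side","wrist"):
    c=manip.camera(n);d[n]=c;cv2.imwrite(f"pics/{n}0.png",c["image"])
    print(n,{k:np.round(v,4).tolist() for k,v in c.items() if k!="image"})
pickle.dump((o,d),open("c0.pkl","wb"))
E
```

```text
{'clock': np.float64(0.0), 'joint_pos': array([-1.338,  0.333, -0.065,  1.461,  0.022,  1.35 , -0.088]), 'joint_velocities': array([-0.   ,  0.003,  0.001,  0.002, -0.001, -0.   ,  0.   ]), 'tau': array([-1.0000e-03, -6.2543e+01,  4.9000e-02, -3.9162e+01,  1.6000e-02,
        1.0000e-02, -0.0000e+00]), 'position': array([0.158, 0.604, 0.231]), 'ee_rot': array([ 0.128,  0.992, -0.001, -0.   ]), 'ft_force': array([ 0.478, -0.25 , -0.05 ]), 'torque': array([ 0.047, -0.009, -0.021]), 'grasp_force': np.float64(0.0), 'grip_width': np.float64(1.0)} 0.0187
top {'K': [[503.9918, 0.0, 308.2774], [0.0, 503.9918, 241.5322], [0.0, 0.0, 1.0]], 'rvec': [2.1125, -2.1317, 0.2149], 'tvec': [0.1002, 0.4414, 1.4621]}
side {'K': [[454.6885, 0.0, 320.5146], [0.0, 454.6885, 235.5594], [0.0, 0.0, 1.0]], 'rvec': [2.24, -0.3366, 0.1908], 'tvec': [-0.3922, 0.2014, 1.0127]}
wrist {'K': [[371.6483, 0.0, 319.0098], [0.0, 371.6483, 246.075], [0.0, 0.0, 1.0]], 'mount': [[0.0003, -0.9508, -0.31, 0.0785], [1.0, -0.0003, 0.0019, 0.0], [-0.0019, -0.31, 0.9507, -0.1433], [0.0, 0.0, 0.0, 1.0]]}
```

View pics/top0.png

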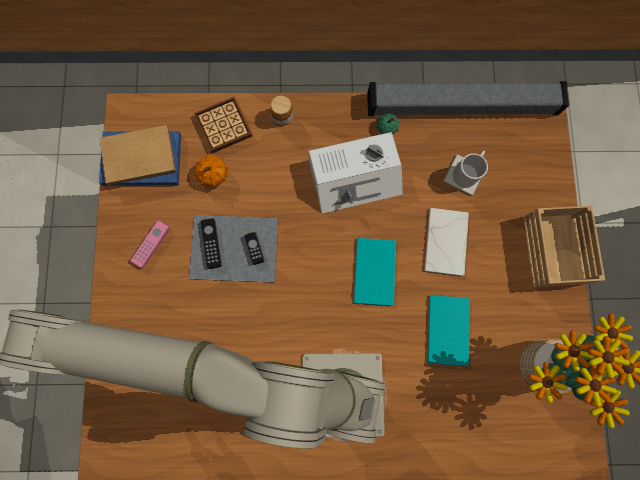

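View pics/side0.png

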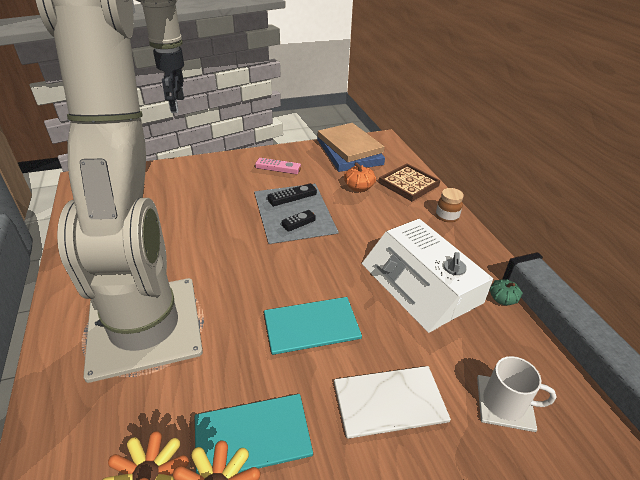

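Top view: the long black remote is at (210,244) with its round button at the far (+x) end, and the short one is at (253,248). The pink look-alike is at (149,244). The white marble slab is at (447,241), with turquoise look-alikes at (376,271) and (449,330). The hub is at (356,172). The side view agrees: remote (292,194), slab (391,401), hub (428,273). The remote fits because it is the longest of the black ones, and the slab because it is white and rectangular; the coaster is square. I'll confirm both in enlarged crops.

```bash
cat > h.py <<'E'
import numpy as np,cv2,pickle
from scipy.optimize import least_squares
from scipy.spatial.transform import Rotation as R
def proj(c,P):
    return cv2.projectPoints(np.array(P,float).reshape(-1,1,3),c["rvec"],c["tvec"],c["K"],None)[0].reshape(-1,2)
def ray(c,uv):
    Rm=cv2.Rodrigues(c["rvec"])[0];o=-Rm.T@np.ravel(c["tvec"])
    return o,Rm.T@np.linalg.inv(c["K"])@np.array([*uv,1.])
def onz(c,uv,z):
    o,d=ray(c,uv);return o+d*(z-o[2])/d[2]
def tri(c1,u1,c2,u2):
    f=lambda p:np.r_[proj(c1,p)[0]-u1,proj(c2,p)[0]-u2]
    s=least_squares(f,onz(c1,u1,.03));return s.x,np.abs(s.fun).max()
E
python3 - <<'E'
import pickle,cv2,numpy as np
o,d=pickle.load(open("c0.pkl","rb"))
t=d["top"]["image"];s=d["side"]["image"]
a=cv2.resize(t[125:215,300:410],None,fx=3.6,fy=3.6,interpolation=2)   # 396x324
b=cv2.resize(t[210:285,185:280],None,fx=3.6,fy=3.6,interpolation=2)   # 342x270
def put(cv,im,x,y): cv[y:y+im.shape[0],x:x+im.shape[1]]=im[:600-y,:800-x]
C=np.zeros((600,800,3),np.uint8)
put(C,a,0,0);put(C,b,0,328)
put(C,cv2.resize(t[200:282,415:478],None,fx=3.6,fy=3.6,interpolation=2),350,328)
put(C,cv2.resize(s[175:245,255:345],None,fx=4,fy=4,interpolation=2),400,0)
cv2.imwrite("pics/c1.png",C)
put(C:=np.zeros((600,800,3),np.uint8),cv2.resize(s[210:340,355:500],None,fx=4,fy=4,interpolation=2),0,0)
cv2.imwrite("pics/c2.png",C[:520,:580])
E
```

```text
(no output)
```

View pics/c1.png

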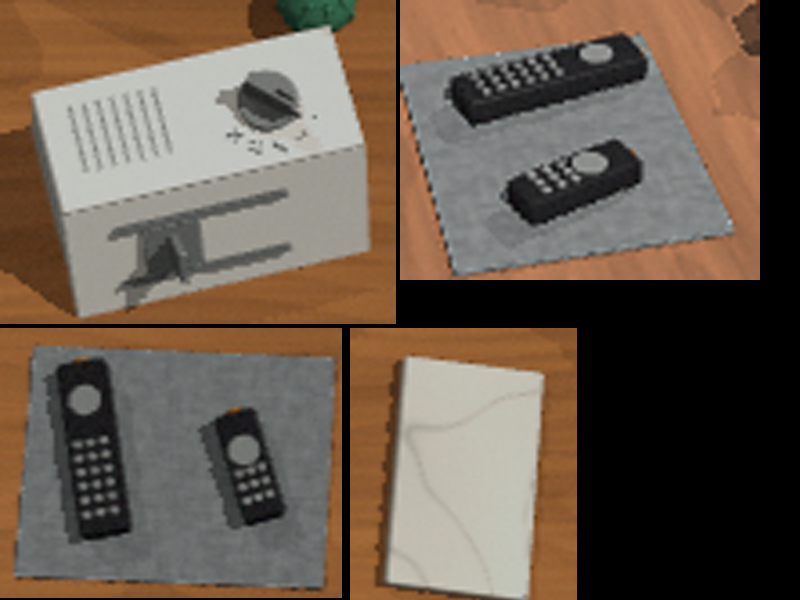

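View pics/c2.png

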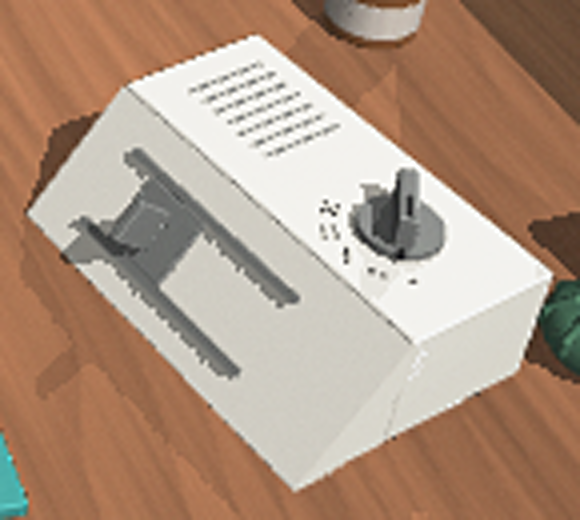

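Crop c1 confirms the long black remote, with its big round button and amber lens at the +x end, and the rectangular white veined slab. Crop c2 shows the cover with its fin at the hub's left, at crop (110,240). The dial bar points roughly to the hub's -y, near the one-dot mark. Next I'll fit the poses.

```bash
cat > fit.py <<'E'
from h import *
o,d=pickle.load(open("c0.pkl","rb"));T,S=d["top"],d["side"]
def fit(M,pt,ps,freez=True):
    M=np.array(M)/1000
    def f(p):
        P=R.from_euler("z",p[3]).apply(M)+p[:3]
        r=[]
        if pt is not None:r.append((proj(T,P)-pt).ravel())
        if ps is not None:r.append((proj(S,P)-ps).ravel())
        return np.concatenate(r)
    x0=[*onz(T,np.mean(pt,0),.03)[:2],0,0]
    s=least_squares(f,x0,loss="soft_l1");return s.x,np.round(f(s.x).reshape(-1,2),1).tolist()
def cr(p,sc,ox,oy):return np.array(p,float)/sc+[ox,oy]-.5+.5/sc
hub=fit([(80,130,85),(80,-130,85),(-30,130,85),(-30,-130,85),(-100,130,0),(-100,-130,0)],
 cr([(35,93),(331,28),(66,213),(366,145),(79,316),(370,250)],3.6,300,125),
 cr([(258,36),(552,275),(127,87),(413,343),(28,212),(295,490)],4,355,210))
slab=fit([(100,60,12),(100,-60,12),(-100,-60,12),(-100,60,12)],cr([(55,29),(194,45),(177,270),(37,254)],3.6,415,200),
 np.array([(432,367),(449,412),(347,436),(334,380)],float))
print("hub",hub);print("slab",slab)
# remote by dark mask silhouette in both views
def mask(c,box):
    x0,y0,x1,y1=box;m=np.zeros((480,640),np.uint8);g=c["image"].max(2)
    m[y0:y1,x0:x1]=(g[y0:y1,x0:x1]<52);n,l,st,_=cv2.connectedComponentsWithStats(m)
    k=1+np.argmax(st[1:,4]);m=(l==k).astype(np.uint8)
    cs=cv2.findContours(m,0,2)[0];h=cv2.convexHull(max(cs,key=cv2.contourArea));return cv2.fillConvexPoly(np.zeros((480,640),np.uint8),h,1)
mt=mask(T,(195,212,232,275));ms=mask(S,(260,178,322,212));print(mt.sum(),ms.sum())
box=np.array([(x,y,z) for x in(-75,75) for y in(-21,21) for z in(0,22)])/1000
sf=4
def sil(c,P):
    h=cv2.convexHull(((proj(c,P)+.5)*16*sf).astype(np.int32).reshape(-1,1,2))
    return cv2.resize(cv2.fillConvexPoly(np.zeros((480*sf,640*sf),np.uint8),h,255,shift=4),(640,480),interpolation=cv2.INTER_AREA)/255.
from scipy.optimize import minimize
def cost(p):
    P=R.from_euler("z",p[3]).apply(box)+np.array(p[:3])
    return np.abs(sil(T,P)-mt).sum()+np.abs(sil(S,P)-ms).sum()
x0=[*onz(T,(210,244),.02)[:2],.004,.1]
s=minimize(cost,x0,method="Nelder-Mead",options=dict(initial_simplex=np.array([x0]+[np.array(x0)+e for e in np.diag([.01,.01,.01,.1])]),maxiter=150))
print("remote",s.x,s.fun)
pickle.dump((hub[0],slab[0],s.x),open("poses.pkl","wb"))
p=hub[0];Hm=lambda q:R.from_euler("z",p[3]).apply(np.array(q)/1000)+p[:3]
for n,q in dict(eye=(-65,45,42.5),fin=(-94.3,45,66.7),dial=(25,-60,113)).items():print(n,np.round(Hm(q),4))
# check: dial top triangulated loosely
print(tri(T,cr([(268,98)],3.6,300,125)[0],S,cr([(407,172)],4,355,210)[0]))
for n,u in dict(short=(253,248),pumpkin=(211,170),mug=(471,168)).items():print(n,onz(T,u,.03))
E
python3 fit.py
```

```text
hub (array([ 6.66233975e-01, -5.11413840e-02, -1.04655486e-04,  2.25187499e-01]), [[-1.0, -0.6], [0.1, -1.2], [-0.9, 0.2], [0.1, -0.2], [0.1, 0.9], [-0.1, 0.7], [0.4, -0.8], [1.4, -0.1], [-0.1, -1.0], [0.5, 0.4], [-0.6, 1.3], [-1.3, 1.2]])
slab (array([ 0.44907221, -0.32790349, -0.00389876, -0.13860004]), [[-0.1, -1.1], [-0.1, -0.6], [0.1, 0.5], [-0.5, -0.2], [-3.2, -1.1], [2.3, 8.3], [-0.4, 0.9], [-0.2, -0.9]])
748 629
remote [0.44504196 0.39331498 0.00279636 0.16693888] 99.3921568627451
eye [ 0.5928 -0.0218  0.0424]
fin [ 0.5643 -0.0283  0.0666]
dial [ 0.704  -0.104   0.1129]
(array([ 0.69648656, -0.09982725,  0.12940566]), np.float64(2.073938902677412))
short [0.42644586 0.26226046 0.03      ]
pumpkin [0.67304603 0.39501903 0.03      ]
mug [ 0.67350995 -0.41184475  0.03      ]
```

{"name": "step_arm", "arguments": {
  "moves": [
    [0,410,-632,0,0,0,0.482],
    [0,410,-632,0,0,0,0.482],
    [0,410,-632,0,0,0,0.482],
    [0,410,-632,0,0,0,0.482],
    [0,410,-632,0,0,0,0.482],
    [0,410,-632,0,0,0,0.482],
    [0,410,-632,0,0,0,0.482],
    [0,410,-632,0,0,0,0.482],
    [0,410,-632,0,0,0,0.482],
    [0,410,-632,0,0,0,0.482]
  ]
}}

```text
clock: 1.15
position: [0.4301, 0.1846, 0.2314]
ee_rot: [-0.113, 0.994, 0.0, 0.0]
ft_force: [1.1, 0.0, -0.7]
grip_width: 0.999
grasp_force: 0.0
```

{"name": "step_arm", "arguments": {
  "moves": [
    [0,138,-212,0,0,0,0],
    [0,138,-212,0,0,0,0],
    [0,138,-212,0,0,0,0],
    [0,138,-212,0,0,0,0],
    [0,138,-212,0,0,0,0],
    [0,138,-212,0,0,0,0],
    [0,138,-212,0,0,0,0],
    [0,138,-212,0,0,0,0],
    [0,138,-212,0,0,0,0]
  ]
}}

```text
clock: 2.05
position: [0.567, -0.0238, 0.2313]
ee_rot: [-0.114, 0.993, 0.0, -0.0]
ft_force: [-0.1, -0.8, -0.6]
grip_width: 1.0
grasp_force: 0.0
```

```bash
cat >> h.py <<'E'
def wproj(c,o,P):
    """world -> wrist fisheye pixel"""
    Rt=R.from_quat(o["ee_rot"]).as_matrix();M=c["mount"]
    p=(np.atleast_2d(P)-o["position"])@Rt
    p=(p-M[:3,3])@M[:3,:3]
    th=np.arctan2(np.hypot(p[:,0],p[:,1]),p[:,2]);ph=np.arctan2(p[:,1],p[:,0])
    K=c["K"];return np.c_[K[0,2]+K[0,0]*th*np.cos(ph),K[1,2]+K[1,1]*th*np.sin(ph)]
def wray(c,o,uv):
    K=c["K"];v=(np.array(uv,float)-[K[0,2],K[1,2]])/K[0,0];th=np.hypot(*v)
    d=np.array([*(v/max(th,1e-9)*np.sin(th)),np.cos(th)]);M=c["mount"];Rt=R.from_quat(o["ee_rot"]).as_matrix()
    return o["position"]+Rt@M[:3,3],Rt@M[:3,:3]@d
def wonz(c,o,uv,z):
    a,d=wray(c,o,uv);return a+d*(z-a[2])/d[2]
def snap(name):
    from workcell import manip
    o=manip.get_obs();c=manip.camera("wrist");pickle.dump((o,c),open(name+".pkl","wb"));cv2.imwrite(f"pics/{name}.png",c["image"]);return o,c
E
python3 - <<'E'
from h import *
o,c=snap("w1");print(o["position"],o["ee_rot"],o["joint_pos"])
hub=pickle.load(open("poses.pkl","rb"))[0]
H=lambda q:R.from_euler("z",hub[3]).apply(np.array(q)/1000)+hub[:3]
P=[H(q) for q in[(-94.3,45,66.7),(25,-60,115),(-30,130,85),(-30,-130,85),(80,-130,85),(80,130,85),(-100,130,0),(-100,-130,0)]]
uv=wproj(c,o,P);print(np.round(uv))
im=c["image"].copy()
for u in uv: cv2.drawMarker(im,tuple(int(v) for v in np.round(u)),(0,0,255),0,8,1)
cv2.imwrite("pics/w1m.png",im)
E
```

```text
[ 0.56703304 -0.02380999  0.23133556] [-1.14031151e-01  9.93477070e-01  4.47458975e-04 -9.23597750e-05] [-0.4868353   0.21439646  0.52312366  1.64290404 -0.11100451  1.31408667
  1.85400503]
[[314. 217.]
 [196. 363.]
 [411. 294.]
 [129. 290.]
 [151. 383.]
 [398. 391.]
 [397. 197.]
 [155. 199.]]
```

View pics/w1m.png

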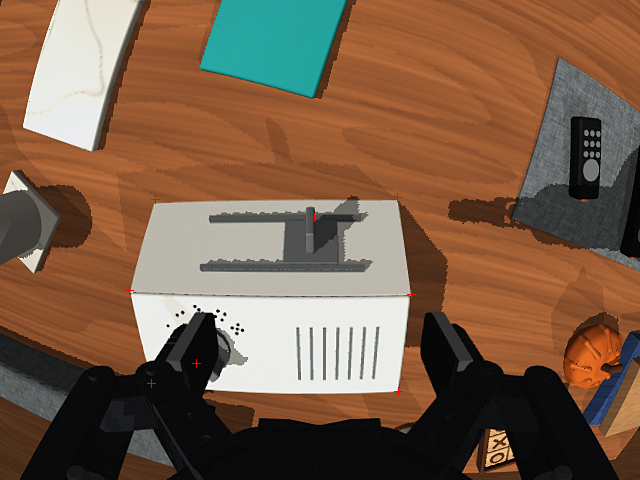

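The picture shows the hub corner markers within about 1 px. The fin's edge is at (311,210), 1–2 mm from the prediction. I'll descend over the fin and close on it.

{"name": "step_arm", "arguments": {
  "grip_force": 20,
  "moves": [
    [0.3,1,-3,-60,0,0,0],
    [0.3,1,-3,-110,0,0,0],
    [0.3,1,-3,-150,0,0,0],
    [0.3,1,-3,-186,0,0,0],
    [0.3,1,-3,-188,0,0,0],
    [0.9,1,-3,-188,0,0,0],
    [1,1,-3,-188,0,0,0],
    [1,1,-3,-188,0,0,0],
    [1,1,-3,-188,0,0,0],
    [1,1,-3,-188,0,0,0]
  ]
}}

```text
clock: 3.1
position: [0.5697, -0.0283, 0.0453]
ee_rot: [-0.113, 0.994, 0.0, 0.002]
ft_force: [-1.6, 0.8, 9.4]
grip_width: 0.09
grasp_force: 25.1
```

{"name": "step_arm", "arguments": {
  "moves": [
    [1,2.7,-11.7,0,0,0,0],
    [1,5.4,-23.4,0,0,0,0],
    [1,8,-35.1,0,0,0,0],
    [1,10.7,-46.8,0,0,0,0],
    [1,12.5,-54.5,0,0,0,0],
    [1,13.4,-58.5,0,0,0,0],
    [1,13.6,-59.5,0,0,0,0],
    [1,13.6,-59.5,0,0,0,0]
  ]
}}

```text
clock: 3.9
position: [0.5833, -0.0863, 0.0453]
ee_rot: [-0.114, 0.994, 0.001, 0.001]
ft_force: [-2.8, 5.0, 11.2]
grip_width: 0.091
grasp_force: 25.4
```

{"name": "step_arm", "arguments": {
  "moves": [
    [1,0.4,-1.9,0,0,0,0],
    [1,0.6,-2.9,0,0,0,0],
    [1,0.6,-2.9,0,0,0,0]
  ]
}}

```text
clock: 4.2
position: [0.5833, -0.0864, 0.0453]
ee_rot: [-0.115, 0.993, 0.003, 0.001]
ft_force: [-8.3, 13.4, 16.8]
grip_width: 0.087
grasp_force: 26.2
```

{"name": "step_arm", "arguments": {
  "grip_force": 20,
  "moves": [
    [1,-0.6,2.6,0,0,0,0],
    [0.3,-0.6,2.6,0,0,0,0],
    [0.3,-0.6,2.6,0,0,0,0],
    [0.3,-0.6,2.6,0,0,0,0],
    [0.3,-0.6,2.6,40,0,0,0],
    [0,-0.6,2.6,90,0,0,0],
    [0,4,-20,140,0,0,0],
    [0,8,-41,160,0,0,0],
    [0,8,-41,160,0,0,0],
    [0,8,-41,160,0,0,0]
  ]
}}

```text
clock: 5.2
position: [0.5905, -0.1324, 0.2032]
ee_rot: [-0.112, 0.994, 0.0, 0.0]
ft_force: [-0.3, 0.5, -1.4]
grip_width: 0.999
grasp_force: 0.0
```

```bash
python3 - <<'E'
from h import *
o,c=snap("w2");print(o["position"],o["ee_rot"],o["joint_pos"])
hub=pickle.load(open("poses.pkl","rb"))[0]
H=lambda q:R.from_euler("z",hub[3]).apply(np.array(q)/1000)+hub[:3]
P=[H(q) for q in[(-65,45,42.5),(25,-60,115),(-94.3,-15,66.7)]]
a=1.0+np.pi
P+=[H((25+23*np.cos(a-v),-60+23*np.sin(a-v),115)) for v in(0,.5,1)]
uv=wproj(c,o,P);print(np.round(uv))
im=c["image"].copy()
for u in uv: cv2.drawMarker(im,tuple(int(v) for v in np.round(u)),(0,0,255),0,6,1)
cv2.imwrite("pics/w2m.png",cv2.resize(im[190:430,180:480],None,fx=2.5,fy=2.5,interpolation=2))
E
```

```text
[ 0.59050606 -0.13238879  0.20321686] [-1.12165563e-01  9.93689527e-01  4.35729685e-05  8.85934383e-05] [-0.30414525  0.33052302  0.5622399   1.58311797 -0.18171027  1.2803946
  2.08144448]
[[439. 252.]
 [322. 389.]
 [379. 228.]
 [297. 377.]
 [308. 369.]
 [322. 367.]]
```

View pics/w2m.png

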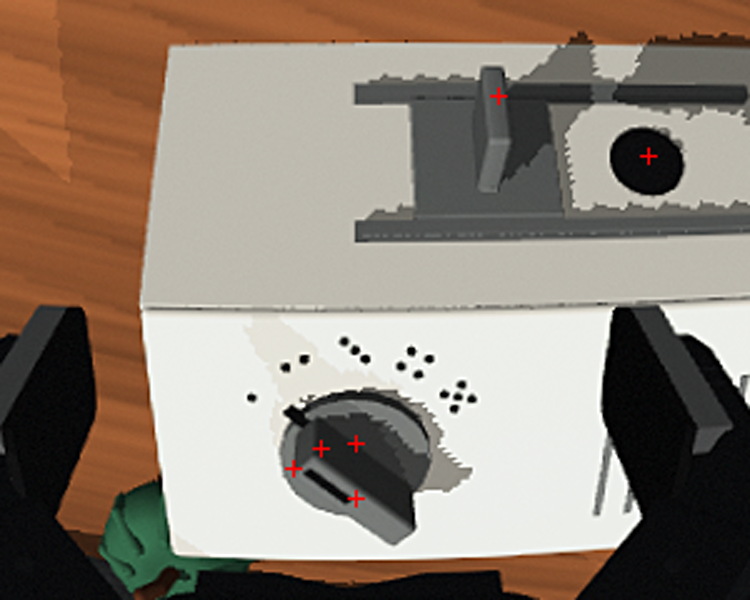

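The crop shows the cover off with the eye fully visible at crop (647,160), and the fin at (490,110). The dial bar sits at about 0.2 rad, with its nose at (295,412). I'll turn the hand by 0.8-π so joint 7 stays in range, then grip the bar.

{"name": "step_arm", "arguments": {
  "moves": [
    [0.3,113.5,28.5,0,0,0,-2.34],
    [0.3,113.5,28.5,0,0,0,-2.34],
    [0.3,113.5,28.5,0,0,0,-2.34],
    [0.3,113.5,28.5,0,0,0,-2.34],
    [0.3,113.5,28.5,0,0,0,-2.34],
    [0.3,113.5,28.5,0,0,0,-2.34],
    [0.3,113.5,28.5,0,0,0,-2.34],
    [0.3,113.5,28.5,0,0,0,-2.34],
    [0.3,113.5,28.5,0,0,0,-2.34],
    [0.3,113.5,28.5,0,0,0,-2.34]
  ]
}}

```text
clock: 6.25
position: [0.7035, -0.1019, 0.2011]
ee_rot: [0.597, 0.802, -0.001, -0.001]
ft_force: [0.1, 0.1, -0.2]
grip_width: 0.7
grasp_force: 0.0
```

{"name": "step_arm", "arguments": {
  "moves": [
    [0.3,0,0,0,0,0,-0.15],
    [0.3,0,0,0,0,0,-0.3],
    [0.3,0,0,0,0,0,-0.45],
    [0.3,0,0,0,0,0,-0.6],
    [0.3,0,0,0,0,0,-0.75],
    [0.3,0,0,0,0,0,-0.84],
    [0.3,0,0,0,0,0,-0.84],
    [0.3,0,0,0,0,0,-0.84]
  ]
}}

```text
clock: 7.05
position: [0.7037, -0.1026, 0.202]
ee_rot: [0.87, 0.493, -0.001, -0.001]
ft_force: [0.2, -0.4, -0.1]
grip_width: 0.702
grasp_force: 0.0
```

```bash
python3 - <<'E'
from h import *
from workcell import manip
o=manip.get_obs();t=R.from_quat(o["ee_rot"]).as_matrix()
print(o["clock"],o["position"],np.degrees(np.arctan2(t[1,1],t[0,1])),t[:,2],o["joint_pos"])
E
```

```text
7.05 [ 0.70373904 -0.10256282  0.20198233] -30.917554113359245 [-1.86070602e-03  2.44102564e-04 -9.99998239e-01] [-0.49476603  0.72044279  0.98293862  1.27250013 -0.58609428  1.44338208
 -0.10370142]
```

{"name": "step_arm", "arguments": {
  "grip_force": 30,
  "moves": [
    [0.3,0,-1,-45,0,0,0],
    [0.3,0,-1,-80,0,0,0],
    [0.3,0,-1,-98,0,0,0],
    [0.3,0,-1,-103,0,0,0],
    [0.3,0,-1,-103,0,0,0],
    [1,0,-1,-103,0,0,0],
    [1,0,-1,-103,0,0,0],
    [1,0,-1,-103,0,0,0],
    [1,0,-1,-103,0,0,0]
  ]
}}

```text
clock: 7.95
position: [0.7045, -0.1044, 0.1015]
ee_rot: [0.871, 0.492, 0.001, 0.0]
ft_force: [-1.4, 0.9, 5.5]
grip_width: 0.127
grasp_force: 33.6
```

{"name": "step_arm", "arguments": {
  "moves": [
    [1,0,0,0,0,0,-0.1],
    [1,0,0,0,0,0,-0.2],
    [1,0,0,0,0,0,-0.3],
    [1,0,0,0,0,0,-0.4],
    [1,0,0,0,0,0,-0.5],
    [1,0,0,0,0,0,-0.6],
    [1,0,0,0,0,0,-0.7],
    [1,0,0,0,0,0,-0.803],
    [1,0,0,0,0,0,-0.803],
    [1,0,0,0,0,0,-0.803]
  ]
}}

```text
clock: 8.95
position: [0.7043, -0.1041, 0.1015]
ee_rot: [0.994, 0.112, 0.0, -0.0]
ft_force: [-3.1, 1.3, 6.7]
grip_width: 0.129
grasp_force: 33.9
```

```bash
python3 - <<'E'
from h import *
from workcell import manip
o=manip.get_obs();t=R.from_quat(o["ee_rot"]).as_matrix()
print(o["clock"],o["position"],np.degrees(np.arctan2(t[1,1],t[0,1])),o["torque"],o["ft_force"],o["grip_width"],o["joint_pos"])
E
```

```text
8.95 [ 0.70429148 -0.10413616  0.10146871] -77.11129816080864 [ 0.38249469  0.71961639 -0.0256398 ] [-3.05264706  1.32568868  6.7044629 ] 0.1291881159937601 [-0.55284463  0.8764726   1.08224675  1.38744598 -0.77404442  1.33016983
 -0.79260617]
```

{"name": "step_arm", "arguments": {
  "moves": [
    [0.4,0,0,0,0,0,0],
    [0.3,0,0,0,0,0,0],
    [0.2,0,0,0,0,0,0],
    [0.2,0,0,40,0,0,0],
    [0.2,0,0,90,0,0,0],
    [0.2,-20,40,120,0,0,0],
    [0.2,-45,86,120,0,0,0],
    [0.2,-70,130,120,0,0,-0.057],
    [0.2,-92,175,120,0,0,-0.057],
    [0.2,-115,220,120,0,0,-0.057]
  ]
}}

```text
clock: 9.95
position: [0.5911, 0.1112, 0.2201]
ee_rot: [0.996, 0.084, -0.0, 0.0]
ft_force: [1.0, 0.8, 0.6]
grip_width: 0.8
grasp_force: 0.0
```

{"name": "step_arm", "arguments": {
  "moves": [
    [0.2,-144,277,0,0,0,0],
    [0.2,-144,277,0,0,0,0],
    [0.2,-144,277,0,0,0,0],
    [0.2,-144,277,0,0,0,0],
    [0.2,-144,277,0,0,0,0],
    [0.2,-144,277,0,0,0,0],
    [0.2,-144,277,0,0,0,0],
    [0.2,-144,277,0,0,0,0],
    [0.2,-144,277,0,0,0,0],
    [0.2,-144,277,0,0,0,0]
  ]
}}

```text
clock: 10.95
position: [0.4494, 0.3845, 0.2206]
ee_rot: [0.997, 0.082, 0.0, -0.0]
ft_force: [-0.3, -0.7, 0.4]
grip_width: 0.801
grasp_force: 0.0
```

```bash
python3 - <<'E'
from h import *
from workcell import manip
o,c=snap("w3");t=R.from_quat(o["ee_rot"]).as_matrix()
print(o["clock"],o["position"],np.degrees(np.arctan2(t[1,1],t[0,1])),o["joint_pos"])
hub,slab,rem=pickle.load(open("poses.pkl","rb"))
def W(b,q):return R.from_euler("z",b[3]).apply(np.array(q)/1000)+[b[0],b[1],0]
P=W(rem,[(x,y,26) for x in(-75,75) for y in(-21,21)])
uv=wproj(c,o,P);print(np.round(uv))
im=c["image"].copy()
for u in uv: cv2.drawMarker(im,tuple(int(v) for v in np.round(u)),(0,0,255),0,6,1)
tp=manip.camera("top");pickle.dump(tp,open("t2.pkl","wb"))
C=np.zeros((600,800,3),np.uint8);C[:360,:480]=cv2.resize(im,(480,360),interpolation=3)
x0,x1=max(0,int(uv[:,0].min())-20),int(uv[:,0].max())+20;y0,y1=max(0,int(uv[:,1].min())-20),int(uv[:,1].max())+20
k=cv2.resize(im[y0:y1,x0:x1],None,fx=2,fy=2,interpolation=2)[:600,:320];C[:k.shape[0],480:480+k.shape[1]]=k
k=cv2.resize(tp["image"][140:200,340:410],None,fx=4,fy=4,interpolation=2);C[360:600,:280]=k;print(x0,y0)
cv2.imwrite("pics/w3m.png",C)
E
```

```text
10.95 [0.44943108 0.3845103  0.22059128] -80.56976228264527 [-1.7091597   0.54209862  1.28423349  1.61612256 -0.52761351  1.38496917
 -1.76878106]
[[331. 293.]
 [289. 293.]
 [332. 139.]
 [285. 139.]]
265 118
```

View pics/w3m.png

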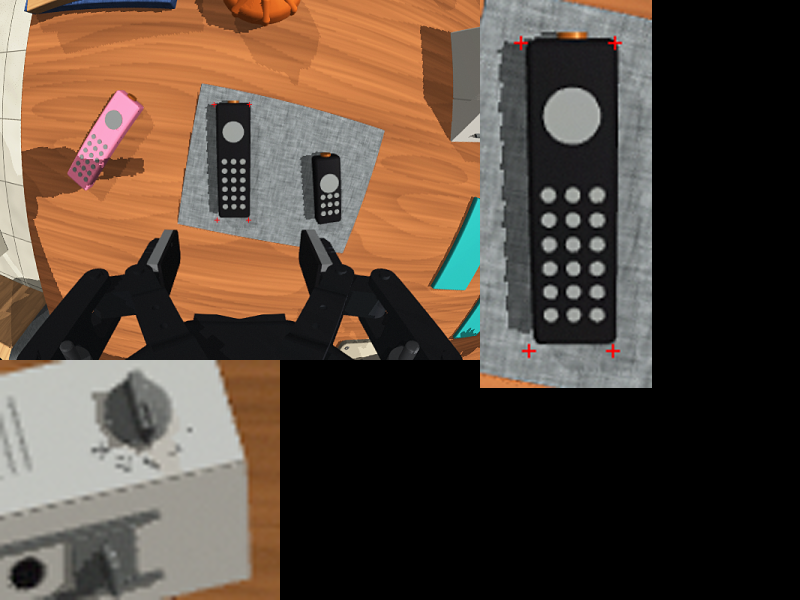

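The dial now points at three dots and the eye is uncovered (lower-left crop). The remote's top corners in the enlarged crop are (527,40), (617,38), (616,342) and (535,343), so I'll refine its pose from those.

```bash
python3 - <<'E'
from h import *
o,c=pickle.load(open("w3.pkl","rb"));hub,slab,rem=pickle.load(open("poses.pkl","rb"))
px=np.array([(527,40),(617,38),(616,342),(535,343)])*1.;px=(px-[480,0])/2+[265,118]-.25
M=np.array([(75,21,22),(75,-21,22),(-75,-21,22),(-75,21,22)])/1000
for zf in(1,0):
    f=lambda p:(wproj(c,o,R.from_euler("z",p[2]).apply(M)+[p[0],p[1],p[3] if zf else .004])-px).ravel()
    s=least_squares(f,[rem[0],rem[1],rem[3],.004]);print(s.x,np.round(s.fun,1))
d=R.from_euler("z",s.x[2])
b=s.x
tp=pickle.load(open("c0.pkl","rb"))[1]
for n in("top","side"):
    P=R.from_euler("z",b[2]).apply(M)+[b[0],b[1],.004];print(n,np.round(proj(tp[n],P),1).tolist())
pickle.dump((hub,slab,b),open("poses.pkl","wb"))
E
```

```text
[ 0.44666181  0.39136046  0.17186503 -0.00215072] [-0.5 -0.1  0.4  0.4  0.5  0.  -0.4 -0.3]
[0.44786368 0.391434   0.17178814 0.004     ] [-1.  -1.3  0.8 -0.8  0.8  1.5 -0.7  1.2]
top [[200.0, 219.0], [213.7, 216.6], [220.9, 264.6], [207.0, 267.1]]
side [[311.8, 182.0], [317.9, 188.7], [273.1, 200.8], [267.7, 193.6]]
```

{"name": "step_arm", "arguments": {
  "moves": [
    [0.2,-2,6,-40,0,0,0.007],
    [0.2,-2,6,-85,0,0,0.007],
    [0.2,-2,6,-125,0,0,0.007],
    [0.2,-2,6,-160,0,0,0.007],
    [0.2,-2,6,-170,0,0,0.007],
    [0.2,-2,6,-170,0,0,0.007]
  ]
}}

```text
clock: 11.65
position: [0.4464, 0.3915, 0.0499]
ee_rot: [0.996, 0.087, -0.0, 0.001]
ft_force: [1.3, -0.2, 0.7]
grip_width: 0.799
grasp_force: 0.0
```

```bash
python3 - <<'E'
from h import *
from workcell import manip
o=manip.get_obs();t=R.from_quat(o["ee_rot"]).as_matrix()
print(o["clock"],o["position"],np.degrees(np.arctan2(t[1,1],t[0,1])),o["joint_pos"])
E
```

```text
11.65 [0.44638176 0.3915017  0.04993433] -80.05849192796684 [-1.59990395  0.70513453  1.08910921  1.77655499 -0.69696654  1.10574693
 -1.66774132]
```

Well aligned, and joint 3 is moving away from its limit. I'll descend and grip.

{"name": "step_arm", "arguments": {
  "grip_force": 40,
  "moves": [
    [0.2,1,0,-25,0,0,0],
    [0.2,1,0,-40,0,0,0],
    [0.2,1,0,-45,0,0,0],
    [0.2,1,0,-45,0,0,0],
    [1,1,0,-45,0,0,0],
    [1,1,0,-45,0,0,0],
    [1,1,0,-45,0,0,0],
    [1,1,0,-45,0,0,0],
    [1,1,0,-45,0,0,0]
  ]
}}

```text
clock: 12.55
position: [0.4478, 0.393, 0.0065]
ee_rot: [0.996, 0.087, 0.001, -0.001]
ft_force: [-1.2, -0.4, 5.8]
grip_width: 0.479
grasp_force: 41.6
```

{"name": "step_arm", "arguments": {
  "moves": [
    [1,0,0,15,0,0,0],
    [1,0,0,40,0,0,0],
    [1,0,0,80,0,0,0],
    [1,0,0,120,0,0,0],
    [1,0,0,160,0,0,0],
    [1,0,-20,190,0,0,0.05],
    [1,1,-55,190,0,0,0.05],
    [1,2,-95,190,0,0,0.05],
    [1,3,-135,190,0,0,0.05],
    [1,3,-175,190,0,0,0.05]
  ]
}}

```text
clock: 13.55
position: [0.4504, 0.2154, 0.1955]
ee_rot: [0.994, 0.112, -0.0, 0.0]
ft_force: [0.2, -0.6, 1.0]
grip_width: 0.481
grasp_force: 40.8
```

{"name": "step_arm", "arguments": {
  "moves": [
    [1,0,-40,0,0,0,0],
    [1,1,-80,0,0,0,0],
    [1,1,-120,0,0,0,0],
    [1,2,-160,0,0,0,0],
    [1,2,-200,0,0,0,0],
    [1,3,-235,0,0,0,0],
    [1,4,-260,0,0,0,0],
    [1,4,-270,0,0,0,0],
    [1,4,-270,0,0,0,0]
  ]
}}

```text
clock: 14.45
position: [0.4541, -0.0536, 0.1952]
ee_rot: [0.994, 0.111, -0.0, -0.001]
ft_force: [-0.2, 0.3, -1.7]
grip_width: 0.486
grasp_force: 40.9
```

```bash
cat > st.py <<'E'
from h import *
from workcell import manip
o=manip.get_obs();t=R.from_quat(o["ee_rot"]).as_matrix()
hub=pickle.load(open("poses.pkl","rb"))[0];Rh=R.from_euler("z",hub[3]).as_matrix()
eye=Rh@[-.065,.045,.0425]+[hub[0],hub[1],0];n=Rh@[-np.cos(np.radians(40)),0,np.sin(np.radians(40))]
xr,yr,zr=t[:,0],-t[:,1],-t[:,2]   # remote axes when held
lens=o["position"]+xr*.0774+zr*.0085
v=eye-lens;print(o["clock"],"tcp",np.round(o["position"]*1000,1),"q",np.round(o["joint_pos"],2),"F",np.round(o["ft_force"],1),o["grip_width"])
print("xr",xr.round(3),"dist",np.linalg.norm(v).round(4),"miss mm",np.round(1000*(v-xr*(v@xr)),1),"off-normal deg",np.degrees(np.arccos(-xr@n)).round(1))
want=np.column_stack([-n,-Rh[:,1],-np.array(np.cross(-n,Rh[:,1]))])
print("turn needed",(R.from_matrix(want)*R.from_matrix(t).inv()).as_rotvec().round(4))
print("TCP wanted",np.round(1000*(eye+.1*n+n*.0774-np.cross(-n,Rh[:,1])*.0085),1))
E
python3 st.py
```

```text
14.45 tcp [454.1 -53.6 195.2] q [-1.44 -0.4   1.26  1.98  0.39  1.31 -1.66] F [-0.2  0.3 -1.7] 0.48637537109493334
xr [ 0.975  0.22  -0.   ] dist 0.1737 miss mm [-1.000e-01  5.000e-01 -1.611e+02] off-normal deg 40.0
turn needed [-0.1562  0.6802  0.0037]
TCP wanted [455.  -53.4 150. ]
```

{"name": "step_arm", "arguments": {
  "moves": [
    [1,0,0,0,-0.02,0.085,0],
    [1,0,0,0,-0.039,0.17,0],
    [1,0,0,0,-0.058,0.255,0],
    [1,0,0,0,-0.078,0.34,0]
  ]
}}

```text
clock: 14.85
position: [0.3883, -0.0476, 0.2237]
ee_rot: [0.983, 0.114, -0.142, 0.025]
ft_force: [0.5, 0.4, -1.2]
grip_width: 0.48
grasp_force: 41.3
```

```bash
python3 st.py
```

```text
14.85 tcp [388.3 -47.6 223.7] q [-1.66 -0.5   1.34  1.9   0.44  1.67 -1.79] F [ 0.5  0.4 -1.2] 0.4803960263452714
xr [ 0.934  0.217 -0.285] dist 0.212 miss mm [ -29.6  -28.6 -118.7] off-normal deg 23.5
turn needed [-0.0774  0.4022 -0.0108]
TCP wanted [455.  -53.4 150. ]
```

The arm is clamped (q2 = -0.5, q3 = 1.34) because the elbow has drifted. I'll fit a kinematic model from the recorded samples so I can plan a manoeuvre that resets the elbow.

```bash
cat > kin.py <<'E'
from h import *
import itertools
def Tm(rv=(0,0,0),t=(0,0,0)):
    M=np.eye(4);M[:3,:3]=R.from_rotvec(rv).as_matrix();M[:3,3]=t;return M
def fk(q,s,p):
    h,a1,L1,a2,L2,a3,Lt,c1,c7,a0=p
    T=Tm((0,0,s[0]*q[0]+c1),(0,0,h))@Tm((0,q[1],0),(a0,0,0))@Tm((0,0,s[1]*q[2]),(a1,0,L1))@Tm((0,q[3],0))@Tm((0,0,s[2]*q[4]),(a2,0,L2))@Tm((0,q[5],0))@Tm((0,0,0),(a3,0,Lt))@Tm((0,0,s[3]*q[6]+c7))
    return T
if __name__=="__main__":
    S=[]
    for f in("w1","w2","w3"):
        o=pickle.load(open(f+".pkl","rb"))[0];S.append((o["joint_pos"],o["position"],o["ee_rot"]))
    o=pickle.load(open("c0.pkl","rb"))[0];S.append((o["joint_pos"],o["position"],o["ee_rot"]))
    from workcell import manip
    o=manip.get_obs();S.append((o["joint_pos"],o["position"],o["ee_rot"]))
    best=[]
    for s in itertools.product((1,-1),repeat=4):
      for c1 in(0,np.pi):
        for c7 in(0,np.pi/2,np.pi,-np.pi/2):
          def f(p):
            r=[]
            for q,x,e in S:
                T=fk(q,s,p);r+=list(T[:3,3]-x)+list((T[:3,:3]-R.from_quat(e).as_matrix()).ravel()*.3)
            return np.array(r)
          z=least_squares(f,[.3,0,.4,0,.4,0,.25,c1,c7,0],max_nfev=40);best.append((z.cost,s,z.x))
    best.sort(key=lambda b:b[0])
    for b in best[:3]:print(b[0],b[1],b[2].round(3))
    pickle.dump(best[0][1:],open("kin.pkl","wb"))
    print(o["clock"],o["joint_pos"].round(2),o["position"].round(3))
E
python3 kin.py
```

```text
8.492396154937105e-05 (-1, -1, -1, -1) [ 0.209 -0.028  0.403 -0.059  0.523  0.03   0.303 -0.073  1.498  0.03 ]
8.492396154937196e-05 (-1, -1, -1, -1) [ 0.209 -0.028  0.403 -0.059  0.523  0.03   0.303 -0.073  1.498  0.03 ]
8.492396154937356e-05 (-1, -1, -1, -1) [ 0.209 -0.028  0.403 -0.059  0.523  0.03   0.303 -0.073  1.498  0.03 ]
14.85 [-1.66 -0.5   1.34  1.9   0.44  1.67 -1.79] [ 0.388 -0.048  0.224]
```

```bash
cat > sim.py <<'E'
from kin import *
s,p=pickle.load(open("kin.pkl","rb"))
lo=np.array([-2.6,-.5,-1.47,.16,-1.27,.06,-2.6]);hi=np.array([2.6,2.12,1.34,2.42,4.41,2.06,2.6])
F=lambda q:fk(q,s,p)
def err(T,G):
    return np.r_[G[:3,3]-T[:3,3],(R.from_matrix(G[:3,:3])*R.from_matrix(T[:3,:3]).inv()).as_rotvec()]
def jac(q):
    T=F(q);return np.column_stack([-err(F(q+e),T)*1e4 for e in np.eye(7)*1e-4])
def go(q,G,dp=.05,da=.15,n=60):
    for _ in range(n):
        T=F(q);e=err(T,G)
        k=max(np.linalg.norm(e[:3])/dp,np.linalg.norm(e[3:])/da,1);St=e/k
        T2=T.copy();T2[:3,3]+=St[:3];T2[:3,:3]=R.from_rotvec(St[3:]).as_matrix()@T[:3,:3]
        for _ in range(3): q=np.clip(q+np.linalg.pinv(jac(q),rcond=1e-3)@err(F(q),T2),lo,hi)
        if k==1: break
    return q,np.abs(err(F(q),G)).max()
def pose(x,y,z,yawy,tilt=0,hy=None):
    """tool y at yawy deg, tool-down, then nose-down tilt about -tool y"""
    a=np.radians(yawy);Y=np.array([np.cos(a),np.sin(a),0]);Z=np.array([0,0,-1.]);X=np.cross(Y,Z)
    M=np.eye(4);M[:3,:3]=R.from_rotvec(-Y*tilt).as_matrix()@np.column_stack([X,Y,Z]);M[:3,3]=[x,y,z];return M
E
python3 - <<'E'
from sim import *
q=np.array([-1.338,.333,-.065,1.461,.022,1.35,-.088])
for P in[(.567,-.024,.231,103),(.5905,-.132,.203,103),(.7037,-.1026,.202,-31+0),(.704,-.104,.1015,-31),(.704,-.104,.1015,-77.1),(.704,-.104,.22,-77),(.449,.3845,.22,-80.5),(.447,.3915,.006,-80),(.447,.3915,.195,-80),(.454,-.0536,.195,-77)]:
    q,e=go(q,pose(*P));print(P,q.round(2),round(e,4))
# aim family vs q3
G=pose(.455,-.0534,.150,-77.1,np.radians(40))
print("aim")
for q3 in np.arange(-1.2,1.3,.3):
    best=None
    for seed in range(12):
        rng=np.random.default_rng(seed);x0=rng.uniform(lo,hi) if seed else np.array([0,.3,q3,1.6,0,1.6,-1]);x0[2]=q3
        z=least_squares(lambda x:np.r_[err(F(x),G),(x[2]-q3)],np.clip(x0,lo+.01,hi-.01),bounds=(lo,hi))
        if best is None or z.cost<best.cost:best=z
    print(round(q3,1),best.cost.round(5),best.x.round(2))
E
```

```text
(0.567, -0.024, 0.231, 103) [-0.54  0.22  0.59  1.64 -0.13  1.32  1.87] 0.0
(0.5905, -0.132, 0.203, 103) [-0.36  0.35  0.64  1.58 -0.21  1.29  2.11] 0.0
(0.7037, -0.1026, 0.202, -31) [-0.5   0.75  1.02  1.26 -0.63  1.45 -0.08] 0.0
(0.704, -0.104, 0.1015, -31) [-0.5   0.82  0.97  1.38 -0.68  1.29 -0.04] 0.0
(0.704, -0.104, 0.1015, -77.1) [-0.57  0.9   1.12  1.39 -0.81  1.35 -0.77] 0.0
(0.704, -0.104, 0.22, -77) [-0.55  0.82  1.18  1.24 -0.75  1.53 -0.82] 0.0
(0.449, 0.3845, 0.22, -80.5) [-1.73  0.59  1.34  1.61 -0.58  1.41 -1.73] 0.0017
(0.447, 0.3915, 0.006, -80) [-1.62  0.76  1.11  1.81 -0.77  1.08 -1.61] 0.0
(0.447, 0.3915, 0.195, -80) [-1.73  0.6   1.31  1.64 -0.59  1.37 -1.73] 0.0
(0.454, -0.0536, 0.195, -77) [-1.54 -0.5   1.27  1.95  0.49  1.38 -1.75] 0.004
aim
-1.2 0.0 [ 0.75  0.84 -1.2   1.66  0.6   1.9  -1.98]
-0.9 0.0 [ 0.59  0.65 -0.9   1.64  0.45  1.81 -1.79]
-0.6 0.0 [ 0.39  0.55 -0.6   1.64  0.34  1.76 -1.65]
-0.3 0.0 [ 0.17  0.49 -0.3   1.63  0.24  1.73 -1.54]
0.0 0.0 [-0.06  0.48  0.    1.63  0.16  1.72 -1.43]
0.3 0.0 [-0.29  0.49  0.3   1.63  0.07  1.7  -1.33]
0.6 0.0 [-0.51  0.55  0.6   1.63 -0.03  1.7  -1.21]
0.9 0.0 [-0.7   0.65  0.9   1.64 -0.16  1.71 -1.07]
1.2 0.0 [-0.86  0.84  1.2   1.65 -0.33  1.74 -0.87]
```

```bash
cat > search.py <<'E'
from sim import *
from workcell import manip
import time
q0=manip.get_obs()["joint_pos"]
A=(.455,-.0534,.150,-77.1,np.radians(40))
slab=(.449,-.328,.10,-98,0)
rng=np.random.default_rng(1);t0=time.time();res=[]
while time.time()-t0<240:
    W=[(rng.uniform(.45,.7),rng.uniform(-.4,.35),rng.uniform(.22,.4),-77.1+rng.uniform(-150,200),rng.choice([0,.0,.3])) for _ in range(rng.integers(1,3))]
    if any(np.hypot(w[0],w[1])>.75 for w in W):continue
    q=q0;ok=True;tr=[]
    for w in W+[(.455,-.0534,.2,-77.1,0),A]:
        q,e=go(q,pose(*w),n=40);tr.append(q)
        if e>.003:ok=False;break
    if not ok:continue
    q2,e2=go(q,pose(*slab));m=min((np.minimum(x-lo,hi-x)).min() for x in tr)
    res.append((m if e2<.003 else m-1,W,q,q2))
res.sort(key=lambda r:-r[0]);print(len(res))
for r in res[:5]:print(round(r[0],2),[np.round(w,2).tolist() for w in r[1]],r[2].round(2),r[3].round(2))
E
python3 search.py
```

```text
58
0.13 [[0.63, -0.0, 0.25, -149.23, 0.0]] [-0.79  0.74  1.06  1.64 -0.24  1.72 -0.97] [-0.38  0.5   1.17  1.85 -0.51  1.14 -0.74]
0.12 [[0.6, 0.28, 0.27, -106.16, 0.0], [0.62, -0.24, 0.31, -115.2, 0.0]] [-0.81  0.76  1.09  1.64 -0.26  1.72 -0.95] [-0.39  0.52  1.19  1.85 -0.53  1.15 -0.72]
0.11 [[0.67, 0.27, 0.34, -130.61, 0.0], [0.61, 0.08, 0.25, -68.96, 0.0]] [-0.81  0.77  1.1   1.64 -0.27  1.73 -0.94] [-0.4   0.53  1.2   1.85 -0.54  1.15 -0.72]
0.1 [[0.63, 0.22, 0.22, -114.1, 0.0]] [-0.83  0.79  1.14  1.64 -0.29  1.73 -0.92] [-0.41  0.55  1.23  1.85 -0.57  1.16 -0.69]
0.1 [[0.64, 0.27, 0.26, -123.82, 0.0]] [-0.84  0.8   1.15  1.65 -0.3   1.73 -0.91] [-0.42  0.56  1.24  1.85 -0.58  1.16 -0.69]
```

{"name": "step_arm", "arguments": {
  "moves": [
    [1,40,10,30,0.07,-0.28,0],
    [1,80,20,30,0.07,-0.28,0],
    [1,120,30,30,0.07,-0.28,0],
    [1,160,40,30,0.07,-0.28,0],
    [1,200,50,30,0.07,-0.28,0],
    [1,200,50,30,0.07,-0.28,0],
    [1,200,50,30,0.07,-0.28,0]
  ]
}}

```text
clock: 15.55
position: [0.521, 0.0001, 0.2725]
ee_rot: [0.993, 0.113, 0.023, 0.008]
ft_force: [0.8, -0.1, -1.1]
grip_width: 0.486
grasp_force: 42.5
```

```bash
python3 st.py
```

```text
15.55 tcp [5.210e+02 1.000e-01 2.725e+02] q [-1.77 -0.5   1.34  1.76  0.52  1.48 -1.83] F [ 0.8 -0.1 -1.1] 0.48607028531777546
xr [0.973 0.225 0.043] dist 0.245 miss mm [  18.6  -34.3 -240.8] off-normal deg 42.5
turn needed [-0.1472  0.7268 -0.0083]
TCP wanted [455.  -53.4 150. ]
```

{"name": "step_arm", "arguments": {
  "moves": [
    [1,30,0,-22,0,0.03,-0.13],
    [1,60,0,-22,0,0.03,-0.26],
    [1,90,0,-22,0,0.03,-0.4],
    [1,109,0,-22,0,0.03,-0.53],
    [1,109,0,-22,0,0.03,-0.66],
    [1,109,0,-22,0,0.03,-0.8],
    [1,109,0,-22,0,0.03,-0.93],
    [1,109,0,-22,0,0.03,-1.06],
    [1,109,0,-22,0,0.03,-1.19],
    [1,109,0,-22,0,0.03,-1.25]
  ]
}}

```text
clock: 16.55
position: [0.5261, -0.0057, 0.304]
ee_rot: [0.917, -0.398, 0.013, 0.013]
ft_force: [-1.9, -0.5, 1.2]
grip_width: 0.483
grasp_force: 42.4
```

```bash
python3 st.py; sed -i 's/<240/<60/' search.py; python3 - <<'E'
from sim import *
from workcell import manip
q=manip.get_obs()["joint_pos"]
for w in [(.6,-.02,.25,-110,0),(.455,-.0534,.2,-77.1,0),(.455,-.0534,.150,-77.1,np.radians(40)),(.449,-.328,.15,-98,0)]:
    q,e=go(q,pose(*w));print(q.round(2),round(e,4))
E
```

```text
16.55 tcp [526.1  -5.7 304. ] q [-1.3   0.13  1.33  1.66 -0.09  1.44 -2.35] F [-1.9 -0.5  1.2] 0.48299608617104234
xr [ 0.683 -0.729  0.034] dist 0.276 miss mm [  33.8   18.9 -271.7] off-normal deg 68.7
turn needed [0.237  0.7273 0.9897]
TCP wanted [455.  -53.4 150. ]
[-0.84  0.44  1.07  1.53 -0.39  1.41 -1.66] 0.0
[-1.14 -0.17  1.09  1.95  0.15  1.27 -1.44] 0.0
[-0.78  0.73  1.04  1.64 -0.23  1.72 -0.98] 0.0
[-0.41  0.44  1.21  1.79 -0.44  1.22 -0.79] 0.0
```

{"name": "step_arm", "arguments": {
  "moves": [
    [1,30,-5,-20,0,0,0.13],
    [1,60,-10,-40,0,0,0.26],
    [1,74,-14,-54,0,0,0.4],
    [1,74,-14,-54,0,0,0.53],
    [1,74,-14,-54,0,0,0.66],
    [1,74,-14,-54,0,0,0.8],
    [1,74,-14,-54,0,0,0.93],
    [1,74,-14,-54,0,0,1.0],
    [1,74,-14,-54,0,0,1.0]
  ]
}}

```text
clock: 17.45
position: [0.5992, -0.0203, 0.2497]
ee_rot: [0.996, 0.092, 0.018, 0.005]
ft_force: [-0.2, -0.3, -1.3]
grip_width: 0.48
grasp_force: 42.5
```

```bash
python3 st.py; python3 - <<'E'
from sim import *
from workcell import manip
o=manip.get_obs();q0=o["joint_pos"]
A=(.455,-.0534,.150,-77.1,np.radians(40))
for mid in([(.455,-.0534,.2,-77.1,0)],[(.455,-.0534,.2,-77.1,.7)],[(.53,-.03,.25,-77.1,.3)]):
    q=q0
    for w in mid+[A]+[(.449,-.328,.15,-98,0)]:
        q,e=go(q,pose(*w));print(q.round(2),round(e,4))
E
```

```text
17.45 tcp [599.2 -20.3 249.7] q [-0.81  0.33  0.96  1.58 -0.27  1.34 -1.21] F [-0.2 -0.3 -1.3] 0.48045404048609697
xr [0.983 0.183 0.034] dist 0.2337 miss mm [   7.3    0.9 -215.2] off-normal deg 42.0
turn needed [-0.1358  0.7196  0.0346]
TCP wanted [455.  -53.4 150. ]
[-1.03 -0.14  1.    1.95  0.12  1.27 -1.41] 0.0
[-0.75  0.69  0.98  1.64 -0.2   1.71 -1.02] 0.0
[-0.38  0.41  1.15  1.79 -0.4   1.21 -0.82] 0.0
[-0.71  0.6   0.91  1.59 -0.11  1.79 -1.07] 0.0
[-0.69  0.65  0.88  1.64 -0.15  1.71 -1.08] 0.0
[-0.32  0.37  1.06  1.79 -0.34  1.19 -0.87] 0.0
[-0.75  0.44  0.94  1.52 -0.22  1.63 -1.14] 0.0
[-0.69  0.65  0.88  1.64 -0.15  1.71 -1.08] 0.0
[-0.33  0.37  1.07  1.79 -0.34  1.19 -0.87] 0.0
```

{"name": "step_arm", "arguments": {
  "moves": [
    [1,-36,-8,0,-0.02,0.1,0.01],
    [1,-72,-16,-5,-0.045,0.24,0.015],
    [1,-108,-25,-10,-0.07,0.37,0.02],
    [1,-144,-33,-20,-0.095,0.5,0.025],
    [1,-144,-33,-30,-0.12,0.62,0.03],
    [1,-144,-33,-50,-0.136,0.72,0.035],
    [1,-144,-33,-70,-0.136,0.72,0.035],
    [1,-144,-33,-90,-0.136,0.72,0.035],
    [1,-144,-33,-100,-0.136,0.72,0.035],
    [1,-144,-33,-100,-0.136,0.72,0.035]
  ]
}}

```text
clock: 18.45
position: [0.4551, -0.0524, 0.1494]
ee_rot: [0.934, 0.105, -0.34, 0.039]
ft_force: [-0.9, 0.9, -0.4]
grip_width: 0.484
grasp_force: 42.5
```

```bash
python3 st.py; python3 - <<'E'
from h import *
from workcell import manip
C=np.zeros((600,800,3),np.uint8)
d={n:manip.camera(n) for n in("side","top","wrist")};pickle.dump((manip.get_obs(),d),open("aim.pkl","wb"))
C[:360,:480]=cv2.resize(d["wrist"]["image"],(480,360),interpolation=3)
C[360:600,:480]=cv2.resize(d["side"]["image"][200:320,280:520],None,fx=2,fy=2,interpolation=2)
C[:480,480:800]=cv2.resize(d["top"]["image"][140:260,320:400],None,fx=4,fy=4,interpolation=2)
cv2.imwrite("pics/aim.png",C)
E
```

```text
18.45 tcp [455.1 -52.4 149.4] q [-0.65  0.71  0.85  1.54 -0.22  1.77 -1.07] F [-0.9  0.9 -0.4] 0.48373339764826195
xr [ 0.746  0.17  -0.644] dist 0.0994 miss mm [ 0.5 -0.8  0.3] off-normal deg 0.1
turn needed [ 0.0007 -0.0009  0.0003]
TCP wanted [455.  -53.4 150. ]
```

View pics/aim.png

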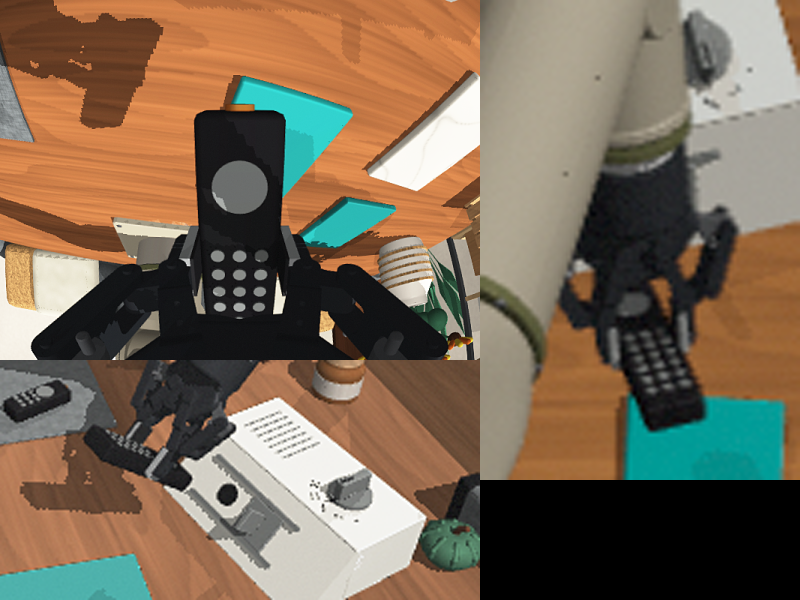

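The side crop shows the remote held, nose towards the uncovered eye at (227,494), with the cover aside and the dial on three dots. The wrist view shows the lens at full-image (318,143). I'll check that against the predicted pixel, then hold.

```bash
python3 - <<'E'
from h import *
o,d=pickle.load(open("aim.pkl","rb"));c=d["wrist"]
t=R.from_quat(o["ee_rot"]).as_matrix();x,y,z=t[:,0],-t[:,1],-t[:,2]
P=o["position"]+x*.0774+z*.0085
org=o["position"]-z*.0025+x*-.0006
C=[org+x*a+y*b+z*.022 for a in(75,) for b in(21,-21) for a,b in[(a/1000,b/1000)]]
print(wproj(c,o,[P]+C).round(1), proj(d["side"],[P]).round(1))
im=c["image"];h=cv2.cvtColor(im,cv2.COLOR_BGR2HSV)[120:160,280:360]
m=(h[...,0]>8)&(h[...,0]<25)&(h[...,1]>200)&(h[...,2]>120);ys,xs=np.nonzero(m);print(xs.mean()+280,ys.mean()+120,len(xs))
g=im[150:230,255:385].max(2)<70
cs=np.nonzero(im[170,200:440].max(1)<70)[0]+200;print(cs.min(),cs.max(),"cols at row170")
print("front row",np.nonzero(im[100:200,300].max(1)<60)[0].min()+100)
s=d["side"]["image"];h=cv2.cvtColor(s,cv2.COLOR_BGR2HSV)[225:275,340:400];m=(h[...,0]>8)&(h[...,0]<25)&(h[...,1]>220)&(h[...,2]>120);print(m.sum())
E
```

```text
[[318.5 135. ]
 [255.4 145.3]
 [371.6 342. ]] [[371.1 257.1]]
324.0595238095238 143.23809523809524 84
259 379 cols at row170
front row 147
0
```

{"name": "step_arm", "arguments": {
  "moves": [
    [1,0,0,0,0,0,0],
    [1,0,0,0,0,0,0],
    [1,0,0,0,0,0,0],
    [1,0,0,0,0,0,0],
    [1,0,0,0,0,0,0],
    [1,0,0,0,0,0,0],
    [1,0,0,0,0,0,0],
    [1,0,0,0,0,0,0],
    [1,0,0,0,0,0,0],
    [1,0,0,0,0,0,0]
  ]
}}

```text
clock: 19.6
position: [0.4557, -0.0523, 0.1503]
ee_rot: [0.934, 0.106, -0.339, 0.038]
ft_force: [-0.6, 0.4, -1.9]
grip_width: 0.48
grasp_force: 42.5
```

{"name": "step_arm", "arguments": {
  "moves": [
    [1,0,-0.8,-0.5,0,0,0],
    [1,0,-0.8,-0.5,0,0,0],
    [1,0,-0.8,-0.5,0,0,0],
    [1,0,-0.8,-0.5,0,0,0],
    [1,0,-0.8,-0.5,0,0,0],
    [1,0,-0.8,-0.5,0,0,0],
    [1,0,-0.8,-0.5,0,0,0],
    [1,0,-0.8,-0.5,0,0,0],
    [1,0,-0.8,-0.5,0,0,0],
    [1,0,-0.8,-0.5,0,0,0]
  ]
}}

```text
clock: 20.6
position: [0.4558, -0.0531, 0.1498]
ee_rot: [0.934, 0.106, -0.339, 0.038]
ft_force: [-0.4, -0.5, -0.8]
grip_width: 0.485
grasp_force: 42.5
```

{"name": "step_arm", "arguments": {
  "moves": [
    [1,0,0,0,0,0,0],
    [1,0,0,0,0,0,0],
    [1,0,0,0,0,0,0],
    [1,0,0,0,0,0,0],
    [1,0,0,0,0,0,0],
    [1,0,0,0,0,0,0],
    [1,0,0,0,0,0,0],
    [1,0,0,0,0,0,0],
    [1,0,0,0,0,0,0],
    [1,0,0,0,0,0,0]
  ]
}}

```text
clock: 21.6
position: [0.4558, -0.0531, 0.1498]
ee_rot: [0.934, 0.106, -0.339, 0.038]
ft_force: [0.9, 0.1, -1.3]
grip_width: 0.482
grasp_force: 42.5
```

{"name": "step_arm", "arguments": {
  "moves": [
    [1,0,0,0,0,0,0],
    [1,0,0,0,0,0,0],
    [1,0,0,0,0,0,0],
    [1,0,0,0,0,0,0],
    [1,0,0,0,0,0,0],
    [1,0,0,0,0,0,0],
    [1,0,0,0,0,0,0],
    [1,0,0,0,0,0,0],
    [1,0,0,0,0,0,0],
    [1,0,0,0,0,0,0]
  ]
}}

```text
clock: 22.6
position: [0.4558, -0.0531, 0.1499]
ee_rot: [0.934, 0.106, -0.339, 0.038]
ft_force: [0.3, -0.1, -1.7]
grip_width: 0.484
grasp_force: 42.5
```

```bash
python3 st.py; cat > slabfit.py <<'E'
from h import *
d=pickle.load(open("c0.pkl","rb"))[1];T,S=d["top"],d["side"]
from scipy.optimize import minimize
def mask(c,box):
    x0,y0,x1,y1=box;m=np.zeros((480,640),np.uint8);h=cv2.cvtColor(c["image"],cv2.COLOR_BGR2HSV)
    m[y0:y1,x0:x1]=((h[...,1]<60)&(h[...,2]>110))[y0:y1,x0:x1];n,l,st,_=cv2.connectedComponentsWithStats(m)
    m=(l==1+np.argmax(st[1:,4])).astype(np.uint8);hu=cv2.convexHull(max(cv2.findContours(m,0,2)[0],key=cv2.contourArea))
    return cv2.fillConvexPoly(np.zeros((480,640),np.uint8),hu,1)
mt=mask(T,(415,195,478,285));ms=mask(S,(325,355,460,445));print(mt.sum(),ms.sum())
box=np.array([(x,y,z) for x in(-100,100) for y in(-60,60) for z in(0,12)])/1000;sf=4
def sil(c,P):
    h=cv2.convexHull(((proj(c,P)+.5)*16*sf).astype(np.int32).reshape(-1,1,2))
    return cv2.resize(cv2.fillConvexPoly(np.zeros((480*sf,640*sf),np.uint8),h,255,shift=4),(640,480),interpolation=cv2.INTER_AREA)/255.
def cost(p):
    P=R.from_euler("z",p[3]).apply(box)+np.array(p[:3]);return np.abs(sil(T,P)-mt).sum()+np.abs(sil(S,P)-ms).sum()
x0=np.array([.449,-.328,0,-.13])
s=minimize(cost,x0,method="Nelder-Mead",options=dict(initial_simplex=[x0]+[x0+e for e in np.diag([.01,.01,.01,.08])],maxiter=150))
print("slab",s.x.round(4),s.fun)
E
python3 slabfit.py
```

```text
22.6 tcp [455.8 -53.1 149.9] q [-0.65  0.71  0.85  1.54 -0.22  1.76 -1.06] F [ 0.3 -0.1 -1.7] 0.4836598575403871
xr [ 0.747  0.172 -0.642] dist 0.0993 miss mm [-0.3 -0.4 -0.4] off-normal deg 0.1
turn needed [-0.0005  0.0011 -0.0013]
TCP wanted [455.  -53.4 150. ]
2591 6131
slab [ 0.4484 -0.3269 -0.0006 -0.1384] 234.21960784313723
```

Held on the eye for about four seconds. Next I'll lift, level the remote, and go above the slab.

{"name": "step_arm", "arguments": {
  "moves": [
    [1,-5,-2,30,0,0,0],
    [1,-8,-5,60,0,0,0],
    [1,-8,-40,60,0.03,-0.13,0],
    [1,-8,-80,60,0.06,-0.26,0],
    [1,-8,-120,60,0.09,-0.39,0],
    [1,-8,-160,60,0.12,-0.52,0],
    [1,-8,-200,60,0.156,-0.68,0],
    [1,-8,-240,60,0.156,-0.68,0],
    [1,-8,-270,60,0.156,-0.68,0],
    [1,-8,-274,60,0.156,-0.68,0]
  ]
}}

```text
clock: 23.6
position: [0.4459, -0.3309, 0.2104]
ee_rot: [0.994, 0.11, 0.001, 0.001]
ft_force: [-0.2, -0.3, -0.8]
grip_width: 0.482
grasp_force: 42.4
```

{"name": "step_arm", "arguments": {
  "moves": [
    [1,0,0,-20,0,0,-0.1],
    [1,0,0,-50,0,0,-0.2],
    [1,0,0,-80,0,0,-0.3],
    [1,0,0,-110,0,0,-0.363],
    [1,0,0,-130,0,0,-0.363],
    [1,0,0,-130,0,0,-0.363],
    [1,0,0,-130,0,0,-0.363]
  ]
}}

```text
clock: 24.3
position: [0.4479, -0.3269, 0.0803]
ee_rot: [0.998, -0.068, 0.0, 0.0]
ft_force: [-0.5, -0.6, -0.2]
grip_width: 0.482
grasp_force: 42.4
```

```bash
python3 - <<'E'
from h import *
from workcell import manip
o,c=snap("w5");t=R.from_quat(o["ee_rot"]).as_matrix()
print(o["clock"],o["position"],"xr",t[:,0].round(4),"z",t[:,2].round(4),np.degrees(np.arctan2(t[1,1],t[0,1])),o["joint_pos"].round(2))
b=np.array([.4484,-.3269,-.1384]);P=R.from_euler("z",b[2]).apply(np.array([(x,y,12) for x in(-100,100) for y in(-60,60)])/1000)+[b[0],b[1],0]
uv=wproj(c,o,P);print(uv.round(1));im=c["image"].copy()
for u in uv: cv2.drawMarker(im,tuple(int(v) for v in np.round(u)),(0,0,255),0,8,1)
C=np.zeros((480,800,3),np.uint8);C[:,:480]=cv2.resize(im,(480,360),interpolation=3).__class__ and cv2.copyMakeBorder(cv2.resize(im,(480,360),interpolation=3),0,120,0,0,0)
s=manip.camera("side")["image"][330:450,300:460];C[:240,480:800]=cv2.resize(s,(320,240),interpolation=2)
cv2.imwrite("pics/w5m.png",C)
E
```

```text
24.3 [ 0.44785256 -0.32690388  0.0803014 ] xr [ 0.9908 -0.1356  0.    ] z [-0.e+00 -6.e-04 -1.e+00] -97.79509696668246 [-0.27  0.49  1.02  1.86 -0.48  1.06 -0.76]
[[400.1 389.3]
 [237.6 388.9]
 [424.9  98. ]
 [214.7  97.4]]
```

View pics/w5m.png

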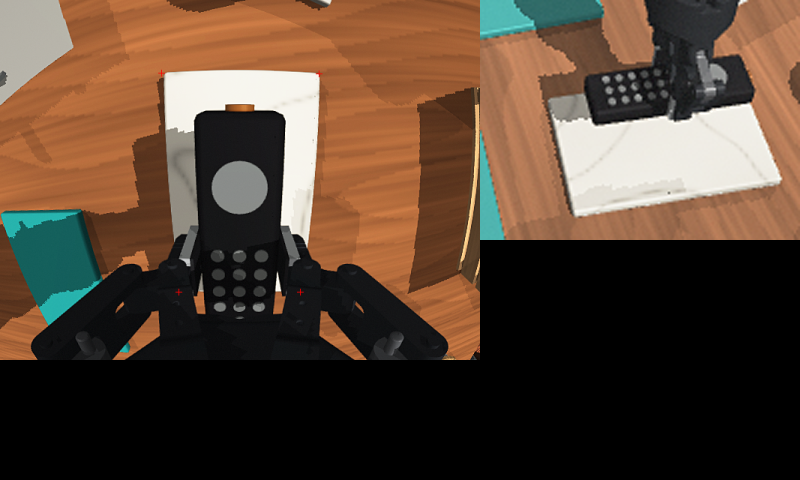

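The slab corners (165,74) and (320,74) match the markers to within about 2 mm, and the remote is level above the middle. I'll lower it gently.

{"name": "step_arm", "arguments": {
  "moves": [
    [1,0,-1,-25,0,0,0],
    [1,0,-1,-45,0,0,0],
    [1,0,-1,-57,0,0,0],
    [1,0,-1,-62,0,0,0],
    [1,0,-1,-64,0,0,0],
    [1,0,-1,-64,0,0,0]
  ]
}}

```text
clock: 25.0
position: [0.4482, -0.3284, 0.0165]
ee_rot: [0.998, -0.068, 0.001, 0.0]
ft_force: [-1.0, 0.4, -1.0]
grip_width: 0.482
grasp_force: 42.5
```

{"name": "step_arm", "arguments": {
  "moves": [
    [1,0,0,-1,0,0,0],
    [1,0,0,-2,0,0,0],
    [1,0,0,-2,0,0,0]
  ]
}}

```text
clock: 25.3
position: [0.4482, -0.3283, 0.0145]
ee_rot: [0.998, -0.068, 0.001, 0.0]
ft_force: [-0.4, 1.4, 4.8]
grip_width: 0.483
grasp_force: 43.2
```

{"name": "step_arm", "arguments": {
  "grip_force": 20,
  "moves": [
    [0.5,0,0,0,0,0,0],
    [0.3,0,0,0,0,0,0],
    [0.2,0,0,0,0,0,0],
    [0.2,0,0,0,0,0,0],
    [0.2,0,0,20,0,0,0],
    [0.2,0,0,50,0,0,0],
    [0.2,0,0,95,0,0,0],
    [0.2,0,0,140,0,0,0],
    [0.2,0,0,160,0,0,0],
    [0.2,0,0,160,0,0,0]
  ]
}}

```text
clock: 26.3
position: [0.449, -0.3291, 0.1767]
ee_rot: [0.998, -0.068, 0.003, 0.001]
ft_force: [0.7, 0.2, -0.7]
grip_width: 0.799
grasp_force: 0.0
```

```bash
python3 - <<'E'
from h import *
from workcell import manip
o,c=snap("w6");S=manip.camera("side");T=manip.camera("top");print(o["clock"],o["position"],o["joint_pos"].round(2))
C=np.zeros((600,800,3),np.uint8);C[:360,:480]=cv2.resize(c["image"],(480,360),interpolation=3)
C[360:600,:480]=cv2.resize(S["image"][200:440,250:490],(240,240)).__class__ and cv2.resize(S["image"][200:440,200:520],(480,240),interpolation=3)
C[:360,480:800]=cv2.resize(T["image"][130:220,320:400],(320,360),interpolation=2)
C[360:600,480:800]=cv2.resize(T["image"][140:290,180:480],(320,240),interpolation=3)
cv2.imwrite("pics/w6m.png",C)
E
```

```text
26.3 [ 0.44896764 -0.32911228  0.17667555] [-0.37  0.38  1.13  1.77 -0.36  1.23 -0.85]
```

View pics/w6m.png

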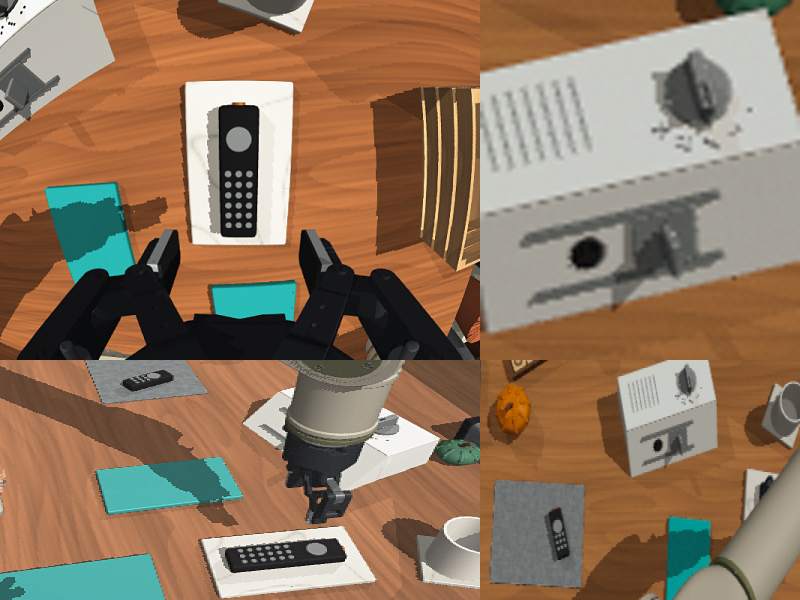

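The remote lies face up in the middle of the slab at (238,170). The dial is on three dots, the eye is uncovered, and the bystanders look untouched. I'll hand in.

```bash
python3 -c "
from workcell import manip
print(manip.hand_in())"
```

```text
the job is handed in; nothing more can be done
None
```

I did the job in the order asked and handed it in at about 26 s of the 64 s: cover fully off, dial on three dots, remote held on the eye from about 10 cm for about four seconds, then laid face up and lengthwise in the middle of the slab. The hand-in gave no verdict.

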